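# Roll the specimen bar up to the measuring fence

### The arm

A 7-joint arm with a two-finger parallel gripper is mounted at the origin on the work surface. World frame = base frame: x ahead of the robot, y to its left, z up, the work surface at z = 0. Lengths are in m, angles in rad, forces in N, time in s.
With the tool pointing down it reaches from about 0.4 to 0.875 m from the base axis. Payload 19.3 kg.
Tool frame: the origin (TCP) lies midway between the tips of the shut fingers; the grasp point (between the pads) lies bot.grip_point_offset behind it (bot.grip_point_offset is the distance from the TCP to the grasp point, in m); z points along the fingers, y is the direction in which the jaws open and shut (so a half turn about z gives the same grasp; the last joint's range is limited). The gripper opens to 85 mm and grips with 20 to 120 N. Pads are 22 mm wide; open, the fingers measure 114 mm over their backs; the gripper's body (76 mm by 85 mm) begins 54 mm behind the grasp point. The pads swing forward as they close: fully open they stand 13 mm farther back than shut.
Start: joints at [-1.229, 0.521, -0.036, 1.599, 0.021, 1.021, -0.113], TCP at [0.25, 0.573, 0.231] pointing down, gripper open.
Joint ranges: [-2.91, 2.91], [-0.3, 2.13], [-1.5, 1.42], [0.17, 2.43], [-1.26, 4.41], [0.16, 1.93], [-2.52, 2.52]. Speed limits (rad/s): [1.89, 1.89, 2.39, 2.39, 3.01, 3.01, 3.01].

### API

Orientations are given as [roll, pitch, yaw] about the fixed x, y, z axes, in that order (R = Rz(yaw) Ry(pitch) Rx(roll)).
In Python, from workcell import bot gives the robot as it stands.
- The arm moves only by the tool servo_tool, never from a script. Its argument "rows" is a list that holds one entry, the list of rows, each a list of 6 numbers: the shift along the tool's x, y, z in cm, then the turn, a rotation vector about the tool's x, y, z in degrees. A call has 1 to 5 rows; each row shifts and turns the commanded pose from where the row before left it, along the tool's axes as they then stand; what a row does not reach is not made up. A row lasts 1/8 s, in which the tool goes at most 62.5 mm and 10.7 degrees, less where a joint would pass 70% of its speed; a pose out of reach is approached as far as the arm can. A call is refused whole if a number of a shift passes 6.25 or a number of a turn 10.7, either way. A call with a gripper value outside its range is refused whole. "grip" is the opening, from -1 (shut) to 1 (fully open), so that 0 is half open, set as the call begins (left out, the last holds). The fingers move at their own pace and stop on an object; "squeeze" is the grip in N (left out, the last holds). Time passes only in rows, so rows that do not move let the fingers close. It gives the time, the measured TCP pose, the force and the opening at its end, in the units of the state.
- bot.observe(): the state, without advancing time (a new reading comes with each control period).
- bot.grab_frame(name): name is "scene" or "top"; returns a dict with "image" (420x560x3 uint8, red, green, blue), "K" (3x3 intrinsics, pixels), "R" (3x3) and "t" (3): a world point X has camera coordinates R X + t. Camera axes: x right, y down, z forward; pixel columns grow to the right and rows downward; lengths in m; the calibration is good to about 2 mm. A picture is of the moment at which its call begins. There is no depth.
- bot.job_done(): hands the job in, once; it reports no verdict.
The state is a dict: "clock": time; "qpos": joint angles; "qd": joint speeds; "joint_efforts": joint torques, N m; "position": TCP position; "tool_rot": TCP orientation; "force": force on the tool from outside, world axes, zero at the start; "moment": the same for the moment, N m; "grip_width": finger opening in m.
Only numpy, scipy, OpenCV 4.12 (cv2) and the standard library are available. Lean on these libraries where they do the work, as an engineer would, in place of code of your own. Each camera call takes 0.05 s, during which the arm holds its last target.

### The job

Roll the long aluminium specimen bar across the whiteboard, gently and without lifting it, until it comes to a stop lying along the front face of the plywood measuring fence, its whole length within the fence's length. Leave the short bar and the board eraser where they are, and leave the long bar at rest.

Things in the scene. Friction and masses are not known exactly. Their poses are not given: they have to be found in the camera images.
- bar_mid (a point): centre (on the axis, mid-length) of the long bar: a solid aluminium cylinder, 44 mm diameter, 140 mm long, 0.6 kg, lying on the whiteboard about 100 to 150 mm in front of the fence, parallel to it within 10 degrees. Its y axis runs along the cylinder. It rolls easily when pushed from behind with upright fingers or a flat palm, may run a few cm ahead, then stops by itself.
- fence: plywood measuring fence fixed on the whiteboard: upright strip 240 mm long, 30 mm high, 12 mm thick, foot plate behind it, steel scale on top. Origin: foot of the front face (towards robot and long bar), mid-length, on the board's face, which is level, 8 mm above the table. x points square to the face, away from the robot; y along the fence.
- stub_mid (a point): centre of the short bar, a bystander: same aluminium and 44 mm diameter, but only 60 mm long, lying at one side of the board, at least 30 mm clear of the long bar's way. Its y axis runs along its axis.
- eraser_mid (a point): centre of the board eraser, a bystander: a block 120 x 50 x 34 mm, dark underneath with a wooden back, lying at the other side of the board.

How it is judged:
By the outcome, as a careful person would: the job done as asked, in the order asked, and still so for the second after the job is handed in, with the robot touching nothing.
It also fails if it takes over 32 s, if anything falls off the work surface, if the arm or the gripper's body presses on something with over 40 N, if the wrist force passes 120 N, or if a joint passes its speed limit or range.

## Working session

There is one attempt and no reset: what is moved stays moved. The work goes in short steps, Python scripts to look and compute and a tool call to move; the robot and the scene stay as the last step left them, time stands still between calls to the robot, and variables do not carry over. Pictures are saved under pics/ and viewed, and the job is handed in when it is done.

Besides the shell and the picture viewer there is one more tool, called after "Call:" in YAML: its name, and indented under it one key for each argument. servo_tool: Moves the arm, as the interface text tells. Its arguments: {"type":"object","properties":{"rows":{"type":"array"},"grip":{"type":"number"},"squeeze":{"type":"number"}},"required":["rows"]}

```bash
ls; mkdir -p pics; python3 - <<'E'
from workcell import bot
import cv2,pickle
s=bot.observe();print(s, bot.grip_point_offset)
fr={n:bot.grab_frame(n) for n in("scene","top")}
pickle.dump(fr,open('f0.pkl','wb'))
for n,f in fr.items():
    cv2.imwrite(f'pics/{n}0.png',f['image'][:,:,::-1]);print(n,f['K'],f['R'],f['t'])
E
```

```text
pics
{'clock': 0.0, 'qpos': array([-1.22920698,  0.52201237, -0.03631381,  1.59998867,  0.02118646,
        1.02109837, -0.11277626]), 'qd': array([-0.00052876,  0.00037826,  0.00133659, -0.0013401 ,  0.00019635,
        0.00048399,  0.00071006]), 'joint_efforts': array([ 1.80299146e-03, -9.27112269e+01,  1.98093005e+00, -3.69923294e+01,
        1.79031532e-02,  8.34442209e-03,  6.70272311e-05]), 'position': array([0.25006127, 0.57243547, 0.23073383]), 'tool_rot': array([-3.1404729e+00,  7.5018817e-05,  2.7297979e+00]), 'force': array([-0.30286157,  0.04011406, -0.00329464]), 'moment': array([-0.04216514,  0.01228164, -0.00084806]), 'grip_width': 0.08527782561597518} 0.0187
scene [[406.58776628   0.         287.99546704]
 [  0.         406.58776628 217.64806109]
 [  0.           0.           1.        ]] [[-0.35040887  0.93637954 -0.02017376]
 [ 0.60727091  0.21074717 -0.76603373]
 [-0.71304675 -0.28067595 -0.64248373]] [ 0.19249605 -0.27441437  1.50592156]
top [[401.56673418   0.         274.04223743]
 [  0.         401.56673418 207.41832233]
 [  0.           0.           1.        ]] [[-0.01317686 -0.99981383 -0.01409498]
 [-0.99853363  0.01389758 -0.05232063]
 [ 0.05250678  0.01338489 -0.99853086]] [0.02047431 0.50866886 1.18915329]
```

View pics/scene0.png

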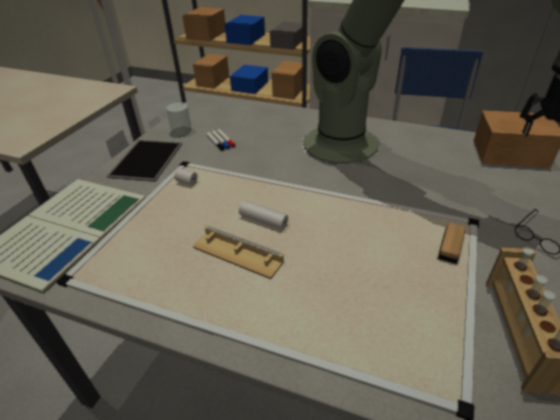

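View pics/top0.png

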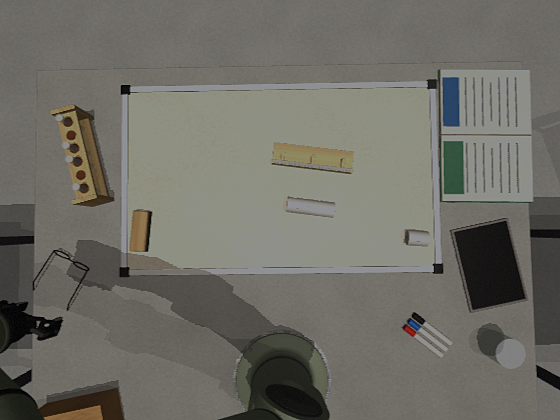

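The top view shows the long bar at about (311,207), the fence at about (312,160) with its front edge facing down, the stub at (417,238) and the eraser at (141,231). I'll zoom in and segment next.

```bash
cat > h.py <<'E'
import numpy as np,cv2
def ray(f,u,v,z):
    R,t,K=f['R'],f['t'],f['K']
    c=-R.T@t; d=R.T@np.linalg.inv(K)@np.array([u,v,1.])
    return c+d*(z-c[2])/d[2]
def proj(f,X):
    p=f['K']@(f['R']@np.asarray(X,float)+f['t']);return p[:2]/p[2]
E
python3 - <<'E'
import pickle,cv2,numpy as np
fr=pickle.load(open('f0.pkl','rb'))
for n,(x0,y0,w,h) in {'top':(255,130,110,95),'scene':(180,190,120,90)}.items():
    c=fr[n]['image'][y0:y0+h,x0:x0+w,::-1]
    c=cv2.resize(c,None,fx=6,fy=6,interpolation=cv2.INTER_NEAREST)
    c=np.clip(c.astype(float)*1.3,0,255).astype(np.uint8)
    cv2.imwrite(f'pics/{n}0z.png',c)
E
```

```text
(no output)
```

View pics/top0z.png

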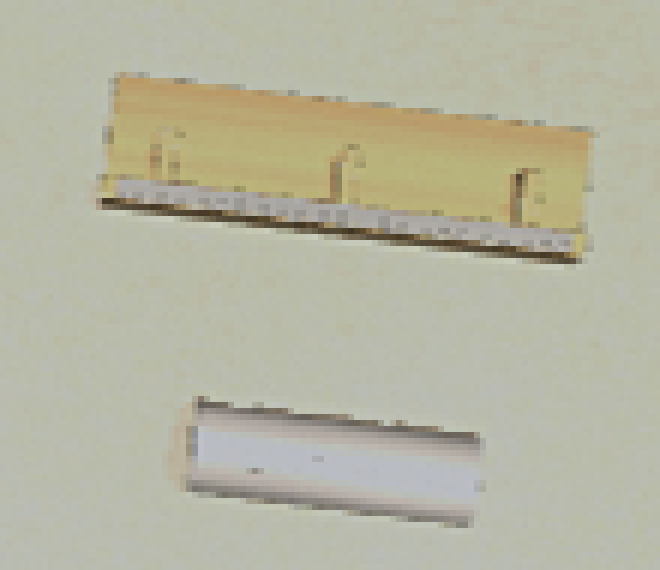

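View pics/scene0z.png

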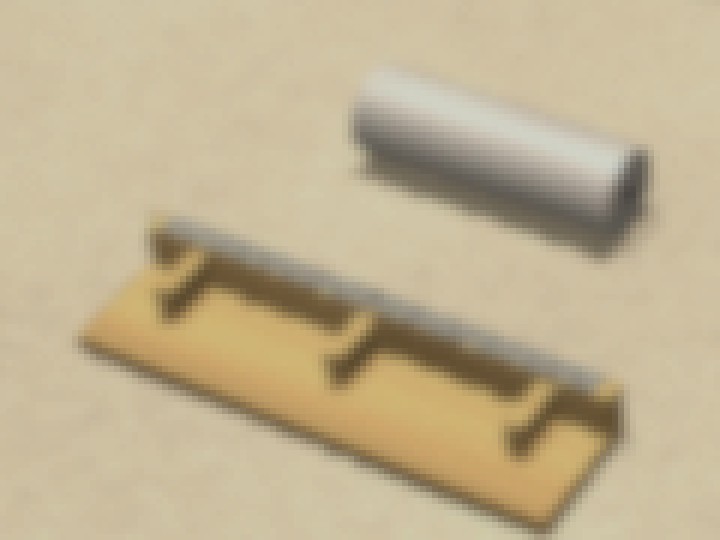

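```bash
python3 - <<'E'
import pickle,cv2,numpy as np
from h import *
fr=pickle.load(open('f0.pkl','rb'));f=fr['top']
print('cam',-f['R'].T@f['t'])
for n,x0,y0,pts in [('bar',255,130,[(193,400),(186,490),(470,524),(482,437)])]:
    P=[(x0+a/6-.5,y0+b/6-.5) for a,b in pts]
    for p in P: print(n,ray(f,*p,0.030).round(4))
    c=np.mean(P,0); X=ray(f,*c,0.030);print('mid',X,'scene',proj(fr['scene'],X))
    X=[ray(f,*p,.03) for p in P]
    d=(X[0]+X[1]-X[2]-X[3])/2;print('len',np.hypot(*d[:2]),'axis yaw',np.degrees(np.arctan2(-d[0],d[1])))
for z,pts in [(0.008,[(100,207),(580,263)]),(0.038,[(100,199),(580,255)]),(.038,[(106,175),(585,233)])]:
    X=[ray(f,255+a/6-.5,130+b/6-.5,z) for a,b in pts];d=X[0]-X[1]
    print('fence',z,X[0].round(4),X[1].round(4),'len',np.hypot(*d[:2]),'yaw',np.degrees(np.arctan2(-d[0],d[1])), 'scene',[((proj(fr['scene'],x)-[180,190]+.5)*6).round() for x in X])
# mask-based
g=f['image'].astype(int); hsv=cv2.cvtColor(f['image'],cv2.COLOR_RGB2HSV)
lab=cv2.cvtColor(f['image'],cv2.COLOR_RGB2LAB).astype(int)
ref=np.median(lab[180:195,260:360].reshape(-1,3),0);print(ref)
m=((np.abs(lab-ref)*[0.6,2,2]).sum(2)>14).astype(np.uint8)
cs,_=cv2.findContours(m[95:262,132:430].copy(),cv2.RETR_EXTERNAL,cv2.CHAIN_APPROX_NONE,offset=(132,95))
for c in cs:
    if cv2.contourArea(c)>60: print(cv2.contourArea(c),cv2.minAreaRect(c))
E
```

```text
cam [ 0.44575414 -0.00251545  1.21430872]
bar [ 0.5408 -0.0244  0.03  ]
bar [ 0.4965 -0.0203  0.03  ]
bar [ 0.4779 -0.1593  0.03  ]
bar [ 0.5206 -0.1661  0.03  ]
mid [ 0.50889857 -0.09262898  0.03      ] scene [262.12170869 214.86243654]
len 0.14172105858189504 axis yaw -7.885005498107785
fence 0.008 [0.6409 0.0206 0.008 ] [ 0.6088 -0.2201  0.008 ] len 0.24287435610908167 yaw -7.5831050300952905 scene [array([621., 434.]), array([160., 261.])]
fence 0.038 [0.64  0.02  0.038] [ 0.6087 -0.2148  0.038 ] len 0.2368774430098712 yaw -7.586947514053321 scene [array([618., 383.]), array([161., 215.])]
fence 0.038 [0.6518 0.0169 0.038 ] [ 0.6195 -0.2175  0.038 ] len 0.2366113803769782 yaw -7.850162136280686 scene [array([601., 400.]), array([143., 228.])]
[152. 125. 135.]
147.5 ((148.5, 257.5), (7.0, 33.0), 90.0)
376.0 ((415.7295837402344, 237.3268585205078), (26.822664260864258, 16.405488967895508), 3.5763344764709473)
736.0 ((142.0, 230.0), (42.0, 20.0), 90.0)
720.0 ((308.8154296875, 206.47694396972656), (51.59844970703125, 16.124515533447266), 7.125016689300537)
1753.0 ((312.6493225097656, 157.64114379882812), (83.35623168945312, 23.089691162109375), 7.001267433166504)
```

Call:
servo_tool:
  rows:
    - [[0,0,0,0,0,-8],[0,0,0,0,0,-7.9]]
  grip: 0.5

```text
clock: 0.35
position: [0.25, 0.5726, 0.2309]
tool_rot: [-3.141, -0.0, 3.012]
force: [0.4, -0.1, 0.6]
grip_width: 0.064
```

```bash
cat >> h.py <<'E'
from scipy.spatial.transform import Rotation as Ro
def delta(s,T):
    return (Ro.from_euler('xyz',s['tool_rot']).as_matrix().T@(np.array(T)-s['position'])*100).round(2)
E
python3 - <<'E'
from workcell import bot
from h import *
s=bot.observe();print(s['position'],s['tool_rot'],s['grip_width'],delta(s,[.45,.35,.2]),delta(s,[.447,-.084,.15]))
E
```

```text
[0.25004153 0.57258516 0.23094721] [-3.14091556e+00 -7.86201551e-05  3.01193631e+00] 0.06401855923455756 [-22.71 -19.48   3.11] [-28.02 -62.56   8.13]
```

Call:
servo_tool:
  rows:
    - [[-4.5,-4,0.5,0,0,0],[-4.5,-4,0.5,0,0,0],[-4.5,-4,0.5,0,0,0],[-4.5,-4,0.5,0,0,0],[-4.5,-4,0.5,0,0,0]]

```text
clock: 0.98
position: [0.4473, 0.3427, 0.206]
tool_rot: [-3.141, -0.0, 3.007]
force: [0.8, 1.2, -0.1]
grip_width: 0.0639
```

Call:
servo_tool:
  rows:
    - [[-1,-5.5,0.8,0,0,0],[-1,-5.5,0.8,0,0,0],[-1,-5.5,0.8,0,0,0],[-1,-5.5,0.8,0,0,0],[-1,-5.5,0.8,0,0,0]]

```text
clock: 1.6
position: [0.4589, 0.0634, 0.1661]
tool_rot: [3.142, 0.0, 3.007]
force: [1.3, -0.5, 1.1]
grip_width: 0.0643
```

```bash

python3 - <<'E'
from workcell import bot
from h import *
s=bot.observe();print(s['position'],s['tool_rot'],s['grip_width'],delta(s,[.447,-.084,.1]))
E
```

```text
[0.45888075 0.06343978 0.16606057] [3.14158039e+00 1.03370970e-04 3.00740865e+00] 0.06432445856696276 [ -0.79 -14.77   6.61]
```

Call:
servo_tool:
  rows:
    - [[-0.2,-3.7,1.2,0,0,0],[-0.2,-3.7,1.2,0,0,0],[-0.2,-3.7,1.2,0,0,0],[-0.2,-3.7,1.5,0,0,0],[0,0,1.5,0,0,0]]

```text
clock: 2.22
position: [0.4466, -0.0852, 0.0998]
tool_rot: [-3.141, -0.0, 3.003]
force: [0.8, 1.3, 0.3]
grip_width: 0.0641
```

```bash

python3 - <<'E'
from workcell import bot
from h import *
s=bot.observe();print(s['position'],s['tool_rot'],s['grip_width'],delta(s,[.447,-.084,.012]))
f=bot.grab_frame("top");cv2.imwrite('pics/top1.png',f['image'][:,:,::-1])
f=bot.grab_frame("scene");cv2.imwrite('pics/scene1.png',cv2.resize(f['image'][150:300,150:350,::-1],None,fx=4,fy=4))
E
```

```text
[ 0.44663291 -0.08520713  0.09976016] [-3.14077615e+00 -2.17272590e-04  3.00328142e+00] 0.06409848927191279 [-0.02  0.13  8.78]
```

View pics/scene1.png

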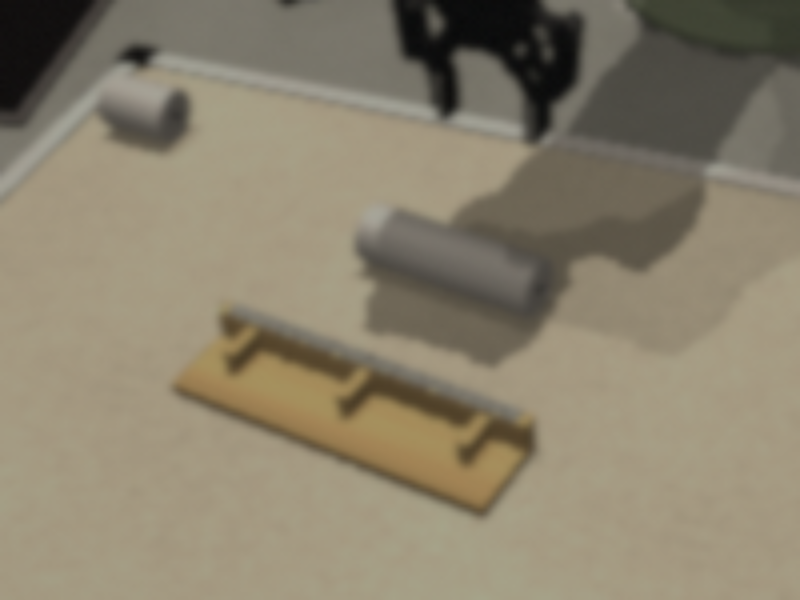

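The fingers are held above the board behind the bar, which sits at about (455,258) in this crop with free board behind it. I'm descending next.

Call:
servo_tool:
  rows:
    - [[0,0,2.6,0,0,0],[0,0,2.4,0,0,0],[0,0,2,0,0,0],[0,0,1.2,0,0,0],[0,0,0.6,0,0,0]]

```text
clock: 2.95
position: [0.4473, -0.0823, 0.0121]
tool_rot: [3.142, -0.0, 3.008]
force: [1.0, 0.6, 1.0]
grip_width: 0.064
```

```bash

python3 - <<'E'
from workcell import bot
from h import *
s=bot.observe();print(s['position'],s['tool_rot'],s['force'])
f=bot.grab_frame("top");a=cv2.resize(f['image'][120:260,230:430,::-1],None,fx=4,fy=4);cv2.imwrite('pics/top2.png',a)
f=bot.grab_frame("scene");b=cv2.resize(f['image'][150:300,150:350,::-1],None,fx=4,fy=4);cv2.imwrite('pics/scene2.png',b)
E
```

```text
[ 0.44728788 -0.08225821  0.01214372] [ 3.14156471e+00 -2.30211927e-04  3.00780892e+00] [0.98667286 0.55509484 0.96583589]
```

View pics/scene2.png

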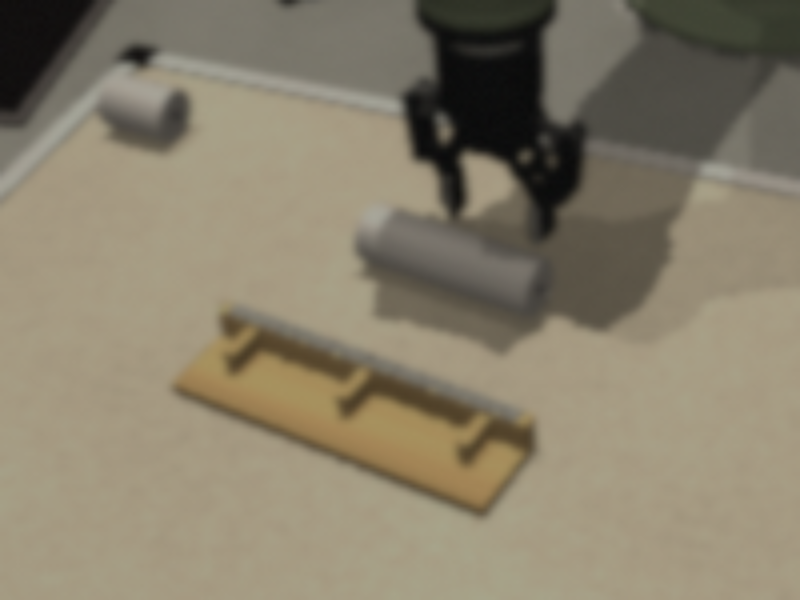

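View pics/top2.png

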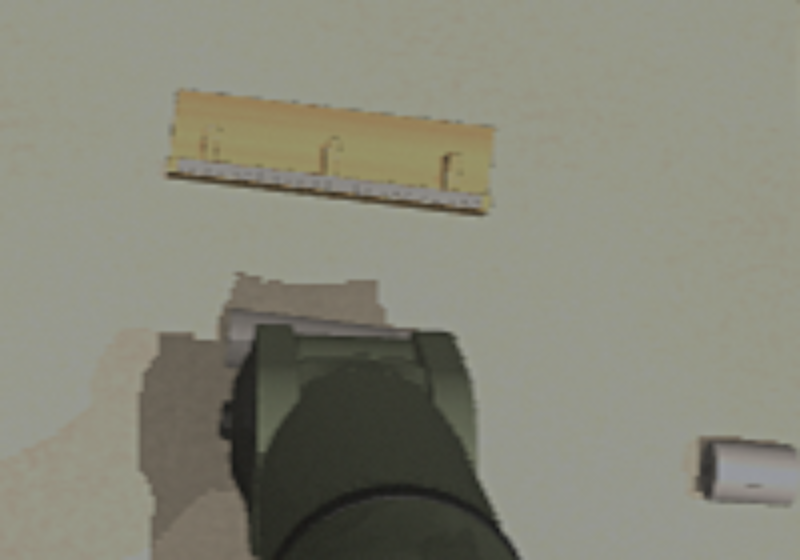

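Fingers are down behind the bar, centred on it, with about a 30 mm gap. Next I push slowly along −tool x.

Call:
servo_tool:
  rows:
    - [[-0.5,0,0,0,0,0],[-0.5,0,0,0,0,0],[-0.5,0,0,0,0,0],[-0.5,0,0,0,0,0],[-0.3,0,0,0,0,0]]

```text
clock: 3.68
position: [0.4704, -0.0857, 0.0123]
tool_rot: [3.142, 0.0, 3.007]
force: [1.0, 0.8, -0.2]
grip_width: 0.0641
```

Call:
servo_tool:
  rows:
    - [[-0.3,0,0,0,0,0],[-0.3,0,0,0,0,0],[-0.3,0,0,0,0,0],[-0.3,0,0,0,0,0],[-0.3,0,0,0,0,0]]

```text
clock: 4.3
position: [0.4851, -0.0877, 0.0123]
tool_rot: [-3.142, 0.0, 3.007]
force: [0.0, 0.0, 0.9]
grip_width: 0.064
```

```bash

python3 - <<'E'
from workcell import bot
from h import *
f=bot.grab_frame("scene");b=cv2.resize(f['image'][150:300,150:350,::-1],None,fx=4,fy=4);cv2.imwrite('pics/scene3.png',b)
s=bot.observe();print(s['position'],s['tool_rot'],s['force'])
E
```

```text
[ 0.48547919 -0.0877146   0.01234417] [3.14158828e+00 4.50048361e-04 3.00728219e+00] [0.27017221 0.54253451 0.91995141]
```

View pics/scene3.png

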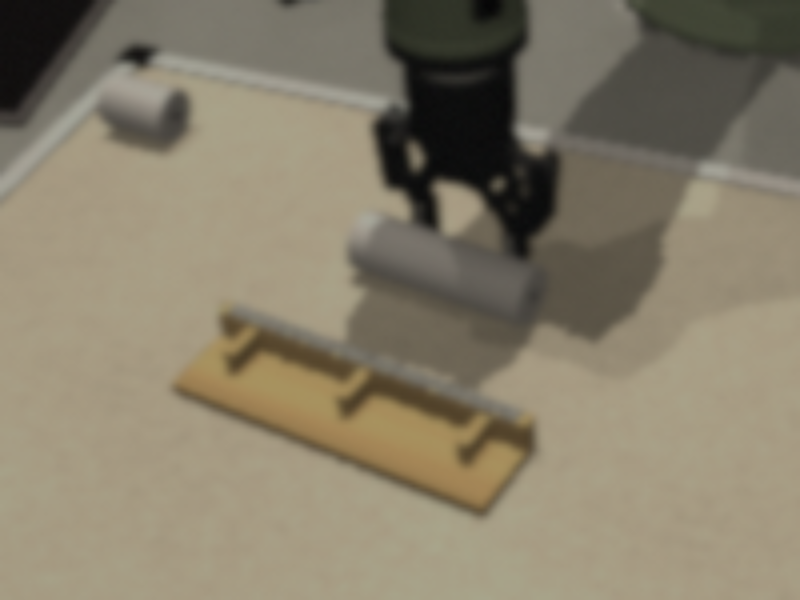

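The bar has started rolling, moving about 8 mm towards the fence and staying parallel. I'll keep going at the same speed.

Call:
servo_tool:
  rows:
    - [[-0.3,0,0,0,0,0],[-0.3,0,0,0,0,0],[-0.3,0,0,0,0,0],[-0.3,0,0,0,0,0],[-0.3,0,0,0,0,0]]

```text
clock: 4.97
position: [0.4999, -0.0897, 0.0123]
tool_rot: [-3.142, -0.0, 3.007]
force: [-1.0, -0.5, -0.3]
grip_width: 0.0634
```

Call:
servo_tool:
  rows:
    - [[-0.3,0,0,0,0,0],[-0.3,0,0,0,0,0],[-0.3,0,0,0,0,0],[-0.3,0,0,0,0,0],[-0.3,0,0,0,0,0]]

```text
clock: 5.6
position: [0.5148, -0.0917, 0.0123]
tool_rot: [-3.142, -0.0, 3.007]
force: [-0.5, 0.6, 0.9]
grip_width: 0.0639
```

Call:
servo_tool:
  rows:
    - [[-0.3,0,0,0,0,0],[-0.3,0,0,0,0,0],[-0.3,0,0,0,0,0],[-0.3,0,0,0,0,0],[-0.3,0,0,0,0,0]]

```text
clock: 6.22
position: [0.5296, -0.0937, 0.0123]
tool_rot: [-3.142, -0.0, 3.007]
force: [-0.7, 0.5, -0.0]
grip_width: 0.0641
```

```bash

python3 - <<'E'
from workcell import bot
from h import *
f=bot.grab_frame("scene");b=cv2.resize(f['image'][150:300,150:350,::-1],None,fx=4,fy=4);cv2.imwrite('pics/scene4.png',b)
s=bot.observe();print(s['position'],s['tool_rot'],s['force'])
E
```

```text
[ 0.53006088 -0.09375659  0.01234872] [3.14158323e+00 4.68115720e-04 3.00722219e+00] [ 0.35915561 -0.43323996  0.16106732]
```

View pics/scene4.png

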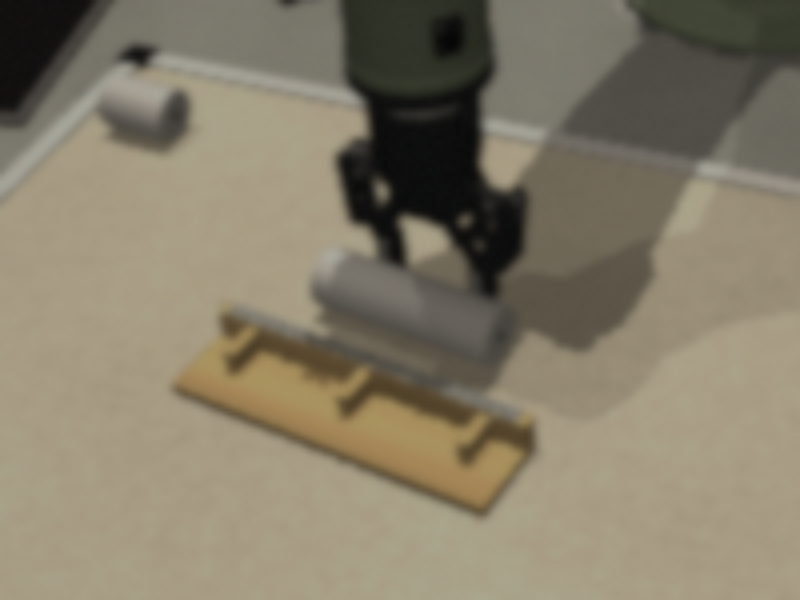

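The bar is still parallel and rolling steadily, with about 35–40 mm left. I'll continue and slow down near the fence.

Call:
servo_tool:
  rows:
    - [[-0.3,0,0,0,0,0],[-0.3,0,0,0,0,0],[-0.3,0,0,0,0,0],[-0.3,0,0,0,0,0],[-0.3,0,0,0,0,0]]

```text
clock: 6.9
position: [0.5445, -0.0957, 0.0123]
tool_rot: [-3.142, 0.0, 3.007]
force: [-0.4, -0.1, 1.1]
grip_width: 0.064
```

Call:
servo_tool:
  rows:
    - [[-0.3,0,0,0,0,0],[-0.3,0,0,0,0,0],[-0.2,0,0,0,0,0],[-0.2,0,0,0,0,0],[-0.2,0,0,0,0,0]]

```text
clock: 7.52
position: [0.5563, -0.0973, 0.0123]
tool_rot: [-3.142, -0.0, 3.007]
force: [0.1, 0.0, 1.1]
grip_width: 0.0639
```

```bash

python3 - <<'E'
from workcell import bot
from h import *
f=bot.grab_frame("scene");b=cv2.resize(f['image'][150:300,150:350,::-1],None,fx=4,fy=4);cv2.imwrite('pics/scene5.png',b)
s=bot.observe();print(s['position'],s['tool_rot'],s['force'])
E
```

```text
[ 0.556571   -0.09734262  0.01231205] [-3.14156556e+00  2.29034853e-04  3.00728024e+00] [-0.05006836 -0.11368869  0.40002602]
```

View pics/scene5.png

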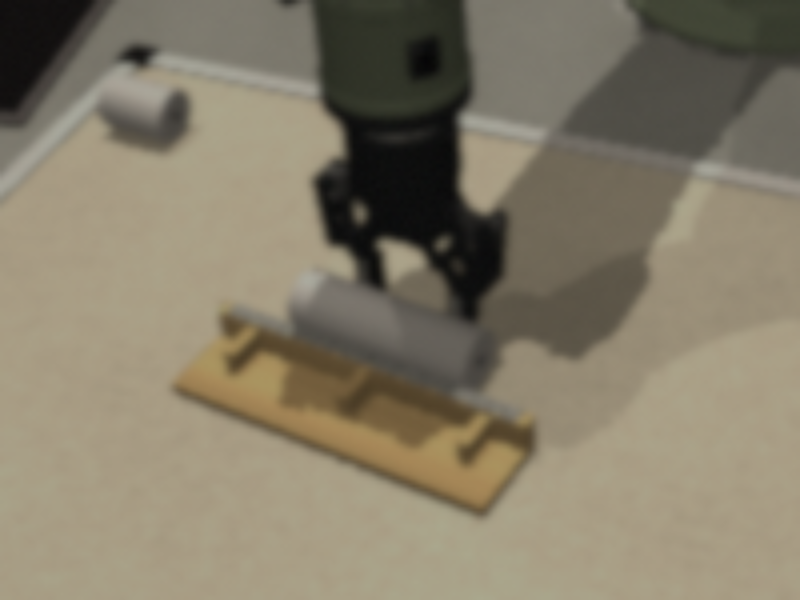

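The bar is now close to the face. From here I creep in while watching the force.

Call:
servo_tool:
  rows:
    - [[-0.2,0,0,0,0,0],[-0.2,0,0,0,0,0],[-0.2,0,0,0,0,0],[-0.2,0,0,0,0,0],[-0.1,0,0,0,0,0]]

```text
clock: 8.2
position: [0.5653, -0.0985, 0.0123]
tool_rot: [-3.142, 0.0, 3.007]
force: [-0.2, -0.7, 0.5]
grip_width: 0.0638
```

Call:
servo_tool:
  rows:
    - [[-0.1,0,0,0,0,0],[-0.1,0,0,0,0,0],[-0.1,0,0,0,0,0]]

```text
clock: 8.57
position: [0.5681, -0.0989, 0.0123]
tool_rot: [-3.142, -0.0, 3.007]
force: [-3.5, -0.4, 0.8]
grip_width: 0.0641
```

Call:
servo_tool:
  rows:
    - [[-0.05,0,0,0,0,0],[0,0,0,0,0,0]]

```text
clock: 8.82
position: [0.5681, -0.0989, 0.0122]
tool_rot: [-3.142, -0.001, 3.007]
force: [-5.2, 1.3, 2.8]
grip_width: 0.0645
```

```bash

python3 - <<'E'
from workcell import bot
from h import *
s=bot.observe();print(s['position'],s['tool_rot'],s['force'])
f=bot.grab_frame("scene");b=cv2.resize(f['image'][190:290,200:320,::-1],None,fx=6,fy=6);cv2.imwrite('pics/scene6.png',b)
E
```

```text
[ 0.56813226 -0.09892244  0.01223525] [-3.14154966e+00 -9.09914719e-04  3.00717478e+00] [-5.16317026  1.29752128  2.76148605]
```

View pics/scene6.png

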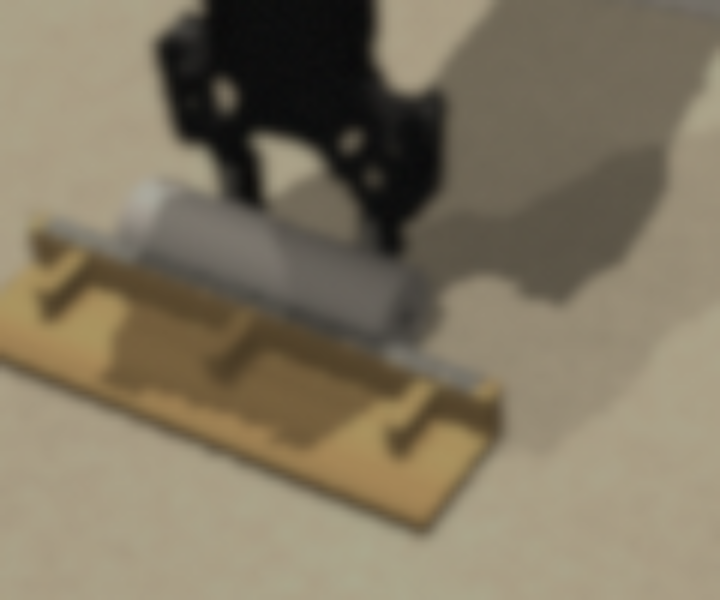

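Force rises to about 5 N and the fingers stall, so the bar is against the fence. I'll back off gently and then look.

Call:
servo_tool:
  rows:
    - [[0.1,0,0,0,0,0],[0.2,0,0,0,0,0],[0.4,0,0,0,0,0],[0.8,0,0,0,0,0],[1.5,0,0,0,0,0]]

```text
clock: 9.5
position: [0.5384, -0.0949, 0.0123]
tool_rot: [-3.142, 0.0, 3.007]
force: [0.1, -0.7, -0.2]
grip_width: 0.064
```

Call:
servo_tool:
  rows:
    - [[2,0,0,0,0,0],[2.5,0,0,0,0,0],[3,0,0,0,0,0],[2,0,-2,0,0,0],[0,0,-4,0,0,0]]

```text
clock: 10.12
position: [0.442, -0.082, 0.0721]
tool_rot: [-3.141, -0.004, 3.007]
force: [1.1, 0.1, 0.8]
grip_width: 0.0639
```

```bash

cat > look.py <<'E'
import sys
from workcell import bot
from h import *
n=sys.argv[1]
f=bot.grab_frame("scene");cv2.imwrite(f'pics/s{n}.png',cv2.resize(f['image'][190:290,180:300,::-1],None,fx=6,fy=6))
g=bot.grab_frame("top");cv2.imwrite(f'pics/t{n}.png',np.clip(1.3*cv2.resize(g['image'][130:225,255:365,::-1],None,fx=6,fy=6,interpolation=0).astype(float),0,255).astype(np.uint8))
s=bot.observe();print(s['clock'],s['position'],s['force'])
E
python3 look.py 7
```

```text
10.225 [ 0.44561421 -0.08240818  0.07523461] [ 0.14349793 -0.05018717 -0.20576402]
```

View pics/s7.png

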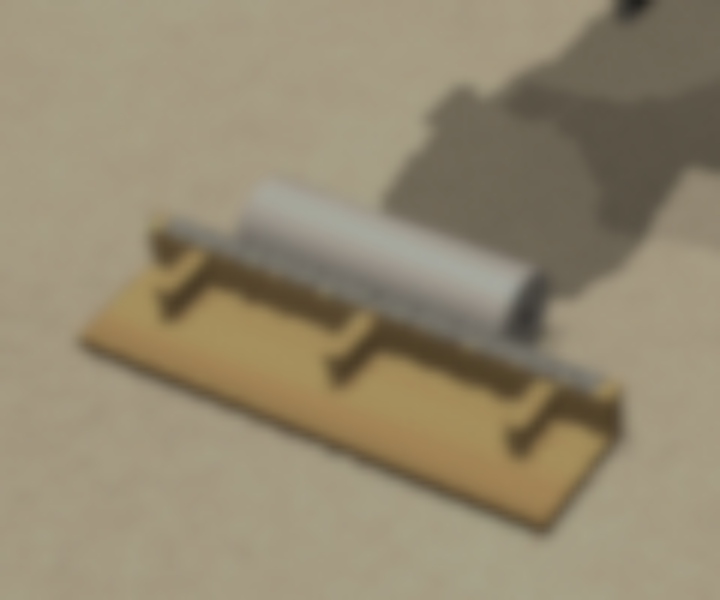

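View pics/t7.png

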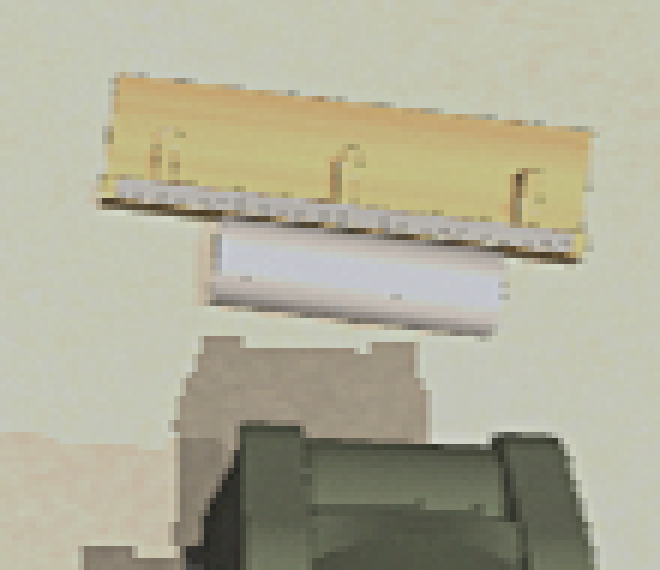

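Both views show the bar lying along the fence face, well inside its ends. I'll lift the arm clear, check that the bar is at rest, and measure the residual gap.

Call:
servo_tool:
  rows:
    - [[0,0,-4,0,0,0],[0,2,-4,0,0,0],[0,4,-3,0,0,0],[0,4,-2,0,0,0],[0,2,0,0,0,0]]

```text
clock: 10.85
position: [0.4612, 0.0388, 0.2034]
tool_rot: [3.14, 0.002, 3.009]
force: [-0.6, 0.8, -1.4]
grip_width: 0.0643
```

```bash
python3 look.py 8; python3 - <<'E'
import pickle
from h import *
fr=pickle.load(open('f0.pkl','rb'));f=fr['top']
P=lambda a,b,z:ray(f,255+a/6-.5,130+b/6-.5,z)
A,B=P(100,207,.008),P(580,263,.008)
M=(A+B)/2;y=(A-B)[:2];y/=np.hypot(*y);x=np.array([y[1],-y[0]])
for nm,a,b,z in [('L rear',207,304,.03),('R rear',490,337,.03),('L top',215,228,.04),('R top',503,258,.04)]:
    d=(P(a,b,z)-M)[:2];print(nm,(d@x).round(4),(d@y).round(4))
a=cv2.imread('pics/t7.png').astype(int);b=cv2.imread('pics/t8.png').astype(int)
d=np.abs(a-b)[:330];print('diff rows<330',d.max(),d.mean())
E
```

```text
10.95 [0.4607102  0.03879164 0.20221918] [ 0.04856377  0.27706693 -0.30667006]
L rear -0.0452 0.0623
R rear -0.0451 -0.078
L top -0.0088 0.0629
R top -0.007 -0.0787
diff rows<330 143 6.622920110192838
```

View pics/t8.png

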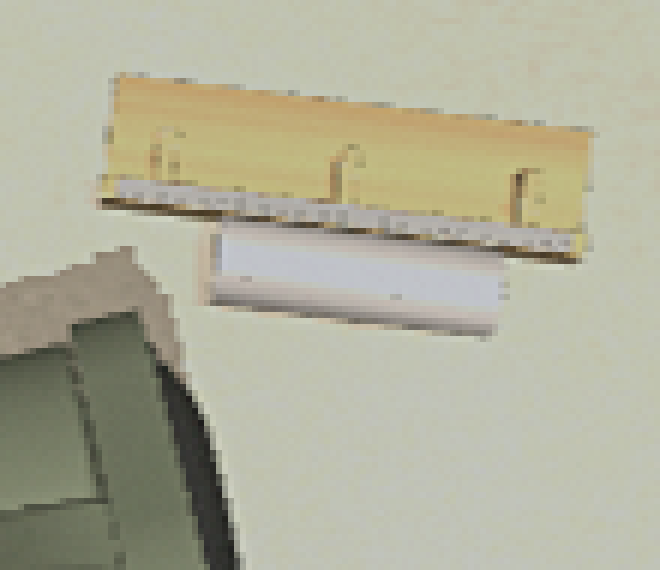

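View pics/s8.png

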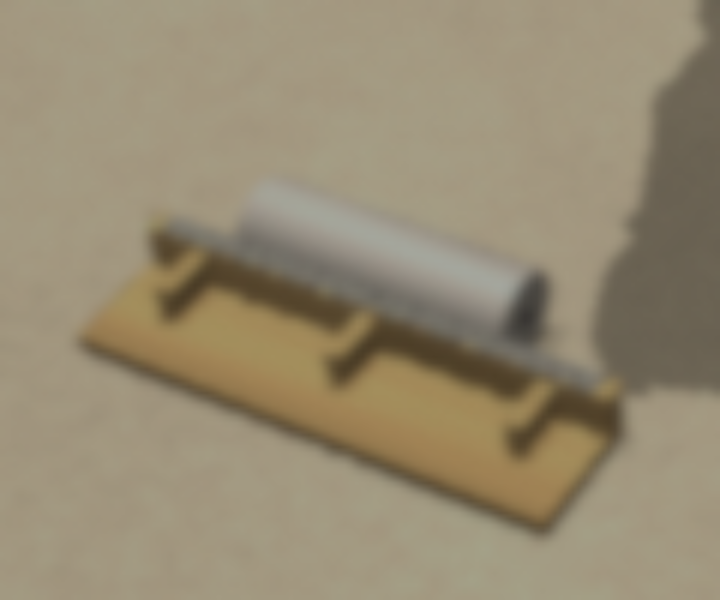

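```bash
python3 - <<'E'
import pickle
from workcell import bot
from h import *
a=cv2.imread('pics/t7.png').astype(int);b=cv2.imread('pics/t8.png').astype(int)
print('bar region diff',np.abs(a-b)[205:335,215:510].max())
f0=pickle.load(open('f0.pkl','rb'))
for n,(y,x) in {'top':[(225,250),(400,435)],'scene':[(165,188),(170,200)]}.items():
    f=bot.grab_frame(n)['image'].astype(int);print(n,'stub',np.abs(f-f0[n]['image'])[y[0]:y[1],x[0]:x[1]].max())
    y,x={'top':[(205,255),(128,155)],'scene':[(220,262),(435,470)]}[n]
    print('eraser',np.abs(f-f0[n]['image'])[y[0]:y[1],x[0]:x[1]].max(),np.abs(f-f0[n]['image'])[y[0]:y[1],x[0]:x[1]].mean())
print(bot.observe()['clock'],abs(bot.observe()['qd']).max())
bot.job_done()
E
```

```text
bar region diff 11
top stub 9
eraser 56 5.140493827160494
scene stub 5
eraser 58 9.434013605442177
11.05 0.01910528672552757
the job is handed in; nothing more can be done
```

I rolled the long bar about 94 mm across the whiteboard with the fingers half open behind it, at roughly 24 mm/s and slower near the fence. I stopped when the push force reached about 5 N against the fence, backed off slowly and lifted clear. I handed in at about 11 s.

- **Bar position:** Both views show the bar along the fence face. The top view puts its rear edge 45 mm from the face at both ends, so the gap is about 1 mm or less, within the 2 mm calibration. It spans about −78 to +62 mm along the fence, inside the ±120 mm limits.
- **Bar at rest:** The bar looked unchanged between two pictures 0.7 s apart.
- **Short bar:** Unchanged in both views.
- **Eraser:** This check was not clean. Pixels around it differed from the first picture by up to 58 levels, averaging 5 in the top view and 9 in the scene view. I think this is the arm's shadow moving, because the tool only passed about 16 cm above the eraser and never touched it. I did not confirm that with a separate picture.

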